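Hold a spring clip open over the job card

TASK

First lift the white jug by its handle off the grey stand, where it crowds the upright card, and set it upright on the table right beside the stand. Then squeeze the spring clip open, take it off its rest and bring it jaws-down over the middle of the card's top edge, square to the card, so that the edge stands between the wide open jaws and nothing touches the card. Finish there still holding the clip gaping around the edge with the gripper, and leave the tape, carton and speaker where they are.

Things in the scene. Friction and masses are not known exactly. Their poses are not given: they have to be found in the camera images.
- stand: fixed grey plate on the work table (table top at height 0), 130 (x) x 170 (y) x 25 mm high, origin at the centre of its underside. The card stands up on it and the jug starts on it, on the +y side of the card. The table beside it is clear for at least 150 mm (from the plate's edge) along the stand's own y direction on the side away from the clip rest; the stand may be to the left or right of the rest.
- card: the fixed stiff card (brown, a white sheet on both faces), an upright panel 120 (x) x 4 (y, thickness) x 110 mm (z), origin at the middle of its lower edge on the stand; x runs along the card, y is square to its face, z up.
- card_edge (a point): the middle of the card's top edge, 135 mm above the table; axes as for the card (x along the edge, y square to the card's face).
- jug: closed white plastic jug, 0.35 to 0.7 kg, origin at the centre of its underside; the body is 72 (x) x 100 (y) x 115 mm high, with a grip bar along y above it: overall height 155 mm. It starts with its side about 13 mm from the card.
- jug_center (a point): the jug's centre line at half its overall height, 77.5 mm above its underside; axes as the jug.
- jug_handle (a point): the middle of the jug's grip bar, 147 mm above its underside: bar 16 mm wide (x) and 16 mm deep (z), along y, free between two posts for 52 mm, its centre 32 mm above the jug's top. It lies straight over the jug's centre of mass. Axes as the jug.
- rest: fixed grey plate 120 (x) x 90 (y) x 12 mm high, origin at the centre of its underside, with an upright steel fin along x, 110 mm long, 4 mm thick, its top 42 mm above the table. The clip starts clipped on the fin, upright, jaw tips down on the plate.
- clip: the spring clip, 70 g, dark steel with black handle ends: two mirror-image halves on a pivot pin that runs along the clip's x; handles point up (+z) from the pin to about 50 mm above it, jaws point down to 46 mm below it; 26 to 30 mm wide along x. Its own y is the direction in which the handles are squeezed together and the jaws part. On the rest its z is up. Origin on the pin.
- clip_pivot (a point): centre of the clip's pivot pin, which is also about half-way up the clip; axes as the clip.
- clip_handles (a point): point half-way between the two handles, 32 mm above the pivot pin, the height to squeeze at. On the rest the handles lean apart and measure about 52 mm over their outer faces at the top (widest), less below; squeezed fully, both outer faces are parallel, 24 mm apart, flat from 4 to 50 mm above the pin. Squeezing it fully takes about 10 N on each handle; a stop then ends the travel, and a firmer grip does no harm.
- clip_mouth (a point): point half-way between the jaw tips, 46 mm below the pivot pin; axes as the clip. The jaws reach down to this height when nearly shut.
- clip_jaw (a joint): angle of each half of the spring clip (both move alike), rad: -0.045 shut, 0 when clipped on the rest's 4 mm fin, 0.28 squeezed fully open against the stop (jaw tips then about 28 mm apart). A spring shuts it when it is let go.
- tape: bystander: roll of clear tape, 84 mm across, 48 mm high, lying flat; origin at the centre of its underside.
- carton: bystander: small brown carton 90 x 120 x 60 mm; origin at the centre of its underside.
- speaker: bystander: small loudspeaker lying on its back, 100 x 100 x 53 mm; origin at the centre of its underside.
Things that resemble listed ones, but are neither listed nor needed, are in the scene too. Leave any pink or purple look-alike of the jug alone.

How it is judged:
On the way, in this order (a step that is already met when the one before it is completed fails the run):
1. the jug stands upright on the table beside the stand, released (height (world z) of jug_center between 0.07 and 0.084 m and angle between jug_center's own z axis and vertical below 0.12 rad and horizontal distance between jug_center and stand below 0.3 m and contact force between jug and stand below 0.1 N and contact force between jug and the fingers below 0.1 N and linear speed of jug below 0.03 m/s), for 0.2 s.
2. the clip is squeezed open and carried clear above its rest (height (world z) of clip_mouth above 0.05 m and value of joint clip_jaw above 0.15 rad and contact force between clip and the fingers above 2 N and contact force between clip and rest below 0.1 N), for 0.2 s.
At the end, for the whole second after the job is handed in: Jug upright, still, released on the table, within 300 mm of the stand centre. Clip held still in the fingers only, open over 0.18 rad, upright within 0.2, square to the card within 0.26; jaw-tip midpoint within 25 mm along and 9 mm across of the edge middle, 5 to 37 mm below it; card untouched (all of step 1 and value of joint clip_jaw above 0.18 rad and contact force between clip and the fingers above 2 N and x of clip_mouth in the frame of card_edge between -0.025 and 0.025 m and y of clip_mouth in the frame of card_edge between -0.009 and 0.009 m and z of clip_mouth in the frame of card_edge between -0.037 and -0.005 m and angle between the y axis of clip_mouth and the y axis of card_edge, either way round below 0.26 rad and angle between clip_mouth's own z axis and vertical below 0.2 rad and contact force between each of clip, the fingers and card below 0.1 N and linear speed of clip below 0.03 m/s); the arm keeps its last pose, push and grip.
It fails at once if the tape is moved more than 25 mm (distance of tape from where it was at the start of the episode above 0.025 m).
It fails at once if the carton is moved more than 25 mm (distance of carton from where it was at the start of the episode above 0.025 m).
It fails at once if the speaker is moved more than 25 mm (distance of speaker from where it was at the start of the episode above 0.025 m).
It also fails if it takes over 58 s, if anything falls off the work surface, if the arm or the gripper's body presses on something with over 40 N, if the wrist force passes 120 N, or if a joint passes its speed limit or range.

ROBOT

A 6-joint arm with a two-finger parallel gripper is mounted at the origin on the work surface. World frame = base frame: x ahead of the robot, y to its left, z up, the work surface at z = 0. Lengths are in m, angles in rad, forces in N, time in s.
With the tool pointing down it reaches from about 0.225 to 0.875 m from the base axis. Payload 3.4 kg.
Tool frame: the origin (TCP) lies where the fingers leave the gripper's body, on its centre line; the fingertips stand 73 mm ahead of it and the grasp point (between the pads) lies 54 mm ahead of it; x points along the fingers, z is the direction in which the jaws open and shut, and the axes are right-handed (so a half turn about x gives the same grasp; the last joint's range is limited). The gripper opens to 85 mm and grips with 20 to 120 N. Pads are 22 mm wide; open, the fingers measure 114 mm over their backs; the gripper's body (76 mm by 85 mm) begins 54 mm behind the grasp point. The pads swing forward as they close: fully open they stand 13 mm farther back than shut.
Start: joints at [1.226, 0.276, 1.505, -0, 1.361, -0.121], TCP at [0.128, 0.561, 0.304] pointing down, gripper open.
Joint ranges: [-2.89, 2.89], [-0.75, 2.08], [0.22, 2.7], [-1.18, 4.32], [0.11, 2.71], [-2.7, 2.7]. Speed limits (rad/s): [2.57, 2.57, 3.14, 3.14, 3.14, 3.14].

INTERFACE

Orientations are given as a 3x3 rotation matrix whose columns are the frame's x, y, z axes.
In Python, from rig import arm gives the robot as it stands.
- The arm moves only by the tool step_arm, never from a script. Its argument "commands" is a list of rows, each a list of 7 numbers: the turn, a rotation vector about the tool's x, y, z as a fraction of full scale, then the shift along the tool's x, y, z as a fraction of full scale, then the gripper command: -1 is shut, 1 is fully open, values between are in proportion. In form: [[wx, wy, wz, dx, dy, dz, claw], ...]. A call has 1 to 5 rows; each row shifts and turns the pose as measured when the row begins, along the tool's axes as they then stand; what a row does not reach is not made up. Full scale, the value 1, is 0.5 m for a shift and 2 rad for a turn. A row lasts 1/10 s, in which the tool goes at most 50 mm and 8.59 degrees, less where a joint would pass 70% of its speed; a pose out of reach is approached as far as the arm can. A call with a number of a shift or a turn outside -1 to 1 is refused whole. A call with a gripper value outside its range is refused whole. The fingers move at their own pace and stop on an object; "grip_force" is the grip in N (left out, the last holds). Time passes only in rows, so rows that do not move let the fingers close. It gives the time, the measured TCP pose, the force and the opening at its end, in the units of the state.
- arm.get_state(): the state, without advancing time (a new reading comes with each control period).
- arm.grab_frame(name): name is "side" or "top"; returns (picture, depth): 384x512x3 uint8, red, green, blue; 384x512 float32, m along the optical axis (not along the pixel's ray), 0 where there is no reading.
- arm.camera_info(name): a dict with "fx", "fy", "cx", "cy" (pixels), "R" (3x3) and "t" (3): a world point X has camera coordinates R X + t. Camera axes: x right, y down, z forward; pixel columns grow to the right and rows downward; lengths in m; the calibration is good to about 2 mm. A picture is of the moment at which its call begins. camera_info takes no time and is no camera call.
- arm.hand_in(): hands the job in, once; it reports no verdict.
Trained networks look in the newest picture that a camera, given by its name, has taken for a name from the list of things; names that differ only in an ending like _2 or _b are one class to them, and where a whole thing is asked for, a point or a joint stands for the part that bears it (a point fixed in the world has none). Each returns a list of dicts, best first, with "p" (0 to 1); they miss things now and then, are a little off and sometimes report something else, mostly with a low value. They report only what shows in the picture. A call takes as long as a camera call. They do not tell look-alikes from the thing itself.
- arm.outline_of(camera, name): "pixels" (384x512 bool, what is visible of it) and "at" ([row, column] in pixels, amid what is visible of it).
- arm.mark_of(camera, name): "at" ([row, column] in pixels: a listed point, or the origin of a listed thing).
The state is a dict: "time_s": time; "joint_pos": joint angles; "qd": joint speeds; "effort": joint torques, N m; "tcp_pos": TCP position; "tcp_rot": TCP orientation; "ft_force": force on the tool from outside, world axes, zero at the start; "wrist_torque": the same for the moment, N m; "opening": opening from 0.0 (shut) to 1.0 (fully open).
Only numpy, scipy, OpenCV 4.12 (cv2) and the standard library are available. Lean on these libraries where they do the work, as an engineer would, in place of code of your own. Each camera call takes 0.05 s, during which the arm holds its last target. There are 200 camera calls.

## Working session

There is one attempt and no reset: what is moved stays moved. The work goes in short steps, Python scripts to look and compute and a tool call to move; the robot and the scene stay as the last step left them, time stands still between calls to the robot, and variables do not carry over. Pictures are saved under pics/ and viewed, about 8 in all and at most 12, crops included, and the job is handed in when it is done.

Besides the shell and the picture viewer there is one more tool, called as name([rows], argument=value, ...), one row to a line, values as JSON. step_arm: Moves the arm, as the interface text tells. Its arguments: {"type":"object","properties":{"commands":{"type":"array"},"grip_force":{"type":"number"}},"required":["commands"]}

```bash
mkdir -p pics; cat > h.py <<'E'
import numpy as np, cv2
from rig import arm
def world(cam,px,depth,win=1):
    i=arm.camera_info(cam); r,c=px
    d=np.asarray(depth,float)
    z=d
    p=np.array([(c-i['cx'])/i['fx']*z,(r-i['cy'])/i['fy']*z,z])
    return np.array(i['R']).T@(p-np.array(i['t']))
def cloud(cam,D,mask=None):
    i=arm.camera_info(cam); m=D>0
    if mask is not None: m=m&mask
    r,c=np.nonzero(m); z=D[r,c]
    P=np.stack([(c-i['cx'])/i['fx']*z,(r-i['cy'])/i['fy']*z,z],1)
    return (P-np.array(i['t']))@np.array(i['R'])
def proj(cam,X):
    i=arm.camera_info(cam); p=np.array(i['R'])@np.array(X)+np.array(i['t'])
    return p[1]/p[2]*i['fy']+i['cy'],p[0]/p[2]*i['fx']+i['cx']
def ray_z(cam,px,h):
    i=arm.camera_info(cam);R=np.array(i['R']);t=np.array(i['t'])
    o=-R.T@t; d=R.T@np.array([(px[1]-i['cx'])/i['fx'],(px[0]-i['cy'])/i['fy'],1])
    return o+d*(h-o[2])/d[2]
E
cat > look.py <<'E'
from h import *
import sys
n=sys.argv[1]
for cam in('top','side'):
    I,D=arm.grab_frame(cam); np.savez(f'pics/{n}_{cam}.npz',I=I,D=D)
    cv2.imwrite(f'pics/{n}_{cam}.png',I[:,:,::-1])
E
python3 look.py a; python3 - <<'E'
from h import *
np.set_printoptions(precision=4,suppress=True)
for cam in('top','side'):
    D=np.load(f'pics/a_{cam}.npz')['D']
    i=arm.camera_info(cam); print(cam,'cam at',-np.array(i['R']).T@np.array(i['t']))
    for n,hh in(('jug_handle',.172),('card_edge',.135),('clip_handles',None),('clip_pivot',None),('stand',0),('rest',0),('tape',0),('carton',0),('speaker',0),('jug',.025)):
        for o in arm.mark_of(cam,n)[:3]:
            r,c=o['at']; ri,ci=int(round(r)),int(round(c))
            d=D[min(max(ri,0),383),min(max(ci,0),511)]
            print(n,round(o['p'],2),np.round(o['at'],1),'depth',world(cam,(r,c),d),'ray',ray_z(cam,(r,c),hh) if hh is not None else '')
s=arm.get_state();print(s['time_s'],s['tcp_rot'],s['tcp_pos'],s['opening'])
E
```

```text
top cam at [0.3322 0.0469 1.2363]
jug_handle 0.91 [303.6 205.8] depth [0.3774 0.1433 0.1601] ray [0.3769 0.1422 0.172 ]
jug_handle 0.89 [314.7 126.7] depth [0.373 0.311 0.157] ray [0.3724 0.3073 0.172 ]
jug_handle 0.72 [226.3 167.9] depth [0.5472 0.208  0.1806] ray [0.549  0.2093 0.172 ]
card_edge 0.52 [226.4 200.3] depth [0.5482 0.1428 0.1355] ray [0.5483 0.1429 0.135 ]
clip_handles 0.81 [213.8 334.4] depth [ 0.5588 -0.174   0.0573] ray 
clip_handles 0.57 [228.2 172.8] depth [0.5492 0.203  0.1441] ray 
clip_pivot 0.7 [216.8 332.1] depth [ 0.5502 -0.1655  0.0676] ray 
stand 0.86 [236.9 187.8] depth [0.5263 0.1716 0.1433] ray [0.5517 0.188  0.    ]
rest 0.66 [233.6 335.8] depth [ 0.5181 -0.1793  0.0077] ray [ 0.5193 -0.1807  0.    ]
rest 0.54 [142.2 250.1] depth [0.7816 0.0063 0.005 ] ray [0.7834 0.0061 0.    ]
tape 0.86 [142.4 250.7] depth [0.782  0.0047 0.0019] ray [0.7827 0.0046 0.    ]
carton 0.88 [146.9 201.2] depth [0.7631 0.1302 0.0587] ray [0.7846 0.1344 0.    ]
carton 0.74 [141.1 251.7] depth [0.7856 0.0017 0.0011] ray [0.786  0.0016 0.    ]
speaker 0.76 [141.3 313.9] depth [
[... 1210 characters left out ...]
 0.77 [236.2 333.8] depth [ 0.7549 -0.0342  0.0343] ray [0.7727 0.0112 0.    ]
tape 0.69 [260.3 249.7] depth [ 0.5364 -0.1906  0.1048] ray [ 0.5486 -0.0669  0.    ]
carton 0.85 [207.3 320.2] depth [0.7489 0.0772 0.0476] ray [0.7737 0.1523 0.    ]
speaker 0.72 [285.  354.5] depth [ 0.7441 -0.2091  0.0442] ray [ 0.7666 -0.1647  0.    ]
jug 0.92 [185.8 182.6] depth [0.3912 0.0974 0.1141] ray [0.3724 0.2632 0.025 ]
jug 0.64 [217.5 181.3] depth [0.381  0.0923 0.0221] ray [0.3816 0.0878 0.025 ]
jug 0.57 [145.3 239.8] depth [0.5426 0.2001 0.1787] ray [0.5665 0.5773 0.025 ]
1.1 [[ 0.     -0.9751  0.222 ]
 [ 0.0001  0.222   0.9751]
 [-1.     -0.      0.0001]] [0.1276 0.5607 0.304 ] 0.9998220930539258
```

View pics/a_top.png

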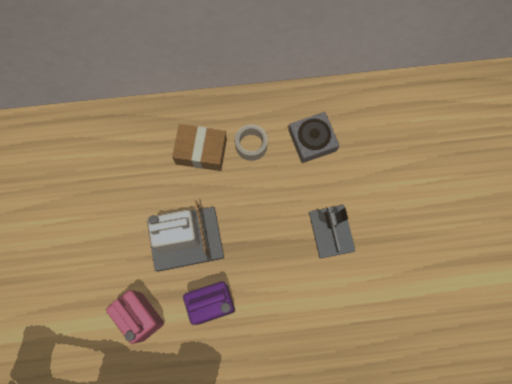

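View pics/a_side.png

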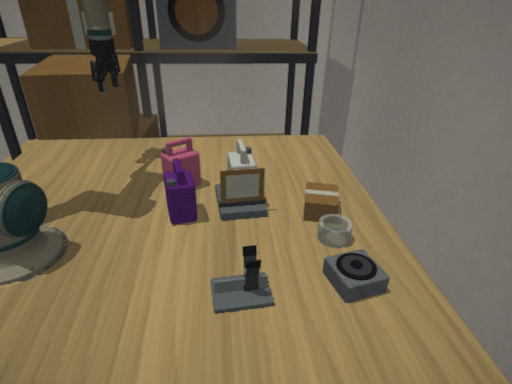

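The top picture shows the stand at (238,187), with the white jug at (232,172) and the card running from (198,200) to (257,207). The clip sits on its rest at (216,333), and the pink and purple look-alikes are at (315,135) and (303,208). The jug therefore goes to the +y side, image left.

```bash
python3 - <<'E'
from h import *
np.set_printoptions(precision=4,suppress=True)
def fit(P,n):
    if len(P)<4: print(n,len(P));return
    xy=P[:,:2]; c=xy.mean(0); r=cv2.minAreaRect((xy*1000).astype(np.float32))
    u,s,vt=np.linalg.svd(xy-c,full_matrices=False); v=vt[0]*np.sign(vt[0][np.abs(vt[0]).argmax()])
    print(n,len(P),'mean',c,'dir',v,'ang',np.degrees(np.arctan2(v[1],v[0])).round(1),'rect',np.round(r[0],1),np.round(r[1],1),round(r[2],1),'z',np.percentile(P[:,2],[5,50,95]))
for cam in('top','side'):
    P=cloud(cam,np.load(f'pics/a_{cam}.npz')['D'])
    def box(x0,x1,y0,y1,z0,z1): return P[(P[:,0]>x0)&(P[:,0]<x1)&(P[:,1]>y0)&(P[:,1]<y1)&(P[:,2]>z0)&(P[:,2]<z1)]
    print(cam)
    fit(box(.44,.65,.1,.3,.168,.2),'bar')
    fit(box(.44,.65,.1,.30,.137,.15),'jugtop')
    fit(box(.44,.65,.1,.165,.115,.15),'card')
    fit(box(.42,.65,.08,.3,.015,.033),'stand')
    fit(box(.42,.68,.08,.3,.015,.2),'all')
    fit(box(.42,.65,-.26,-.1,.006,.018),'rest')
    fit(box(.42,.65,-.26,-.1,.03,.046),'fin')
    fit(box(.42,.65,-.26,-.1,.075,.16),'handles')
    fit(box(.42,.65,-.26,-.1,.095,.16),'handletop')
    fit(box(.42,.65,-.26,-.1,.045,.16),'clip')
cs=[]
for cam in('top','side'):
    I=np.load(f'pics/a_{cam}.npz')['I']
    a,b=((190,265),(140,230)) if cam=='top' else ((125,225),(200,290))
    x,y=((190,270),(290,380)) if cam=='top' else ((235,320),(200,290))
    for q,w in((a,b),(x,y)): cs.append(cv2.resize(I[q[0]:q[1],w[0]:w[1],::-1],(400,300),interpolation=cv2.INTER_CUBIC))
cv2.imwrite('pics/crop.png',np.vstack([np.hstack(cs[:2]),np.hstack(cs[2:])]))
E
```

```text
top
bar 316 mean [0.5514 0.2086] dir [-0.0729  0.9973] ang 94.2 rect [552.8 209.2] [16.9 83.6] 4.9 z [0.172  0.1807 0.184 ]
jugtop 917 mean [0.5478 0.2024] dir [-0.3394  0.9406] ang 109.8 rect [544.  199.8] [116.4 116.2] 5.1 z [0.1377 0.141  0.1448]
card 237 mean [0.5496 0.1511] dir [0.9963 0.0864] ang 5.0 rect [549.6 154.2] [119.3  25.5] 5.0 z [0.1189 0.1357 0.1416]
stand 1672 mean [0.5248 0.1754] dir [-0.4973  0.8676] ang 119.8 rect [546.8 194.2] [131.4 170.5] 5.2 z [0.0218 0.0262 0.0302]
all 3815 mean [0.5349 0.1859] dir [-0.3359  0.9419] ang 109.6 rect [512.8 191.3] [199.8 170.5] 5.0 z [0.0232 0.0667 0.18  ]
rest 1438 mean [ 0.5212 -0.1654] dir [0.9679 0.2513] ang 14.6 rect [ 535.6 -179.8] [226.1 159.5] 0.6 z [0.0068 0.0131 0.0168]
fin 89 mean [ 0.5184 -0.1683] dir [0.9952 0.0976] ang 5.6 rect [ 526.7 -168.5] [108.7  17.4] 11.9 z [0.0311 0.0412 0.0453]
handles 137 mean [ 0.547  -0.1741] dir [-0.0967  0.9953] ang 95.5 rect [ 546.9 -167. ] [28.5 50.9] 6.1 z [0.0774 0.099  0.107 ]
handletop 78 mean [ 0.5468 -0.1716] dir [-0.0913  0.9958] ang 95.2 rect [ 547.1 -167. ] [27.7 50.9] 5.6
[... 704 characters left out ...]
3.0 rect [516.4 185.2] [167.6 192.2] 89.9 z [0.023  0.085  0.1544]
rest 1326 mean [ 0.5189 -0.1879] dir [ 0.9974 -0.0726] ang -4.2 rect [ 521.8 -170.6] [119.8  93.1] 5.1 z [0.0092 0.0123 0.0147]
fin 320 mean [ 0.5206 -0.1733] dir [0.9989 0.0479] ang 2.7 rect [ 521.1 -172. ] [108.4  17.1] 0.6 z [0.0308 0.0382 0.0437]
handles 349 mean [ 0.5416 -0.1669] dir [-0.0979  0.9952] ang 95.6 rect [ 542.1 -168.5] [27.8 52.1] 5.9 z [0.0769 0.0922 0.1047]
handletop 146 mean [ 0.5419 -0.1669] dir [-0.094   0.9956] ang 95.4 rect [ 542.2 -168.5] [27.8 52.1] 5.5 z [0.0956 0.1014 0.1051]
clip 507 mean [ 0.541  -0.1699] dir [-0.1175  0.9931] ang 96.7 rect [ 541.5 -168.6] [28.6 52.2] 6.5 z [0.0503 0.0847 0.1044]
```

View pics/crop.png

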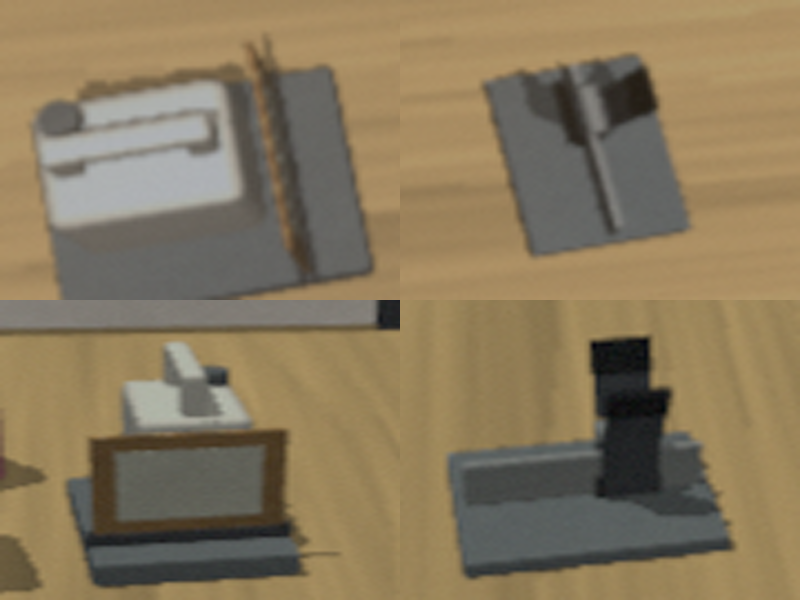

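The handle is at about (0.550, 0.206) and the whole scene is yawed by about 5°. The clip is at about (0.545, -0.168) with its y axis at 95°. Next is a planner that works out rows for me to enter.

```bash
cat > plan.py <<'E'
# plan.py x y z theta_deg [nrows]: rows (turn, shift fractions) to reach pose, tool down, tool z axis at theta
from h import *
import sys
from scipy.spatial.transform import Rotation as Ro
x,y,z,th=map(float,sys.argv[1:5]); s=arm.get_state()
p=np.array(s['tcp_pos']); R=np.array(s['tcp_rot']); c,n=np.cos(np.radians(th)),np.sin(np.radians(th))
T=np.array([[0,-n,c],[0,c,n],[-1,0,0]]); d=np.array([x,y,z])-p; w=Ro.from_matrix(R.T@T).as_rotvec()
N=int(sys.argv[5]) if len(sys.argv)>5 else max(1,int(np.ceil(max(np.linalg.norm(d)/.047,np.linalg.norm(w)/.145))))
print('t',round(s['time_s'],2),'p',p.round(4),'th',round(np.degrees(np.arctan2(R[1,2],R[0,2])),2),'tilt',round(R[2,0],4),'F',np.round(s['ft_force'],1),'open',round(s['opening'],3),'j',np.round(s['joint_pos'],2),'rows',N)
for k in range(N):
    Rk=R@Ro.from_rotvec(w*k/N).as_matrix(); print(np.r_[w/N/2,Rk.T@d/N/.5].round(4).tolist())
E
python3 plan.py .55 .2065 .30 5
```

```text
t 1.1 p [0.1276 0.5607 0.304 ] th 77.18 tilt -1.0 F [-0.5 -0.5 -0.5] open 1.0 j [ 1.23  0.28  1.5   0.    1.36 -0.12] rows 12
[0.0525, 0.0, -0.0, 0.0007, -0.0817, -0.0419]
[0.0525, 0.0, -0.0, 0.0007, -0.0857, -0.0331]
[0.0525, 0.0, -0.0, 0.0007, -0.0887, -0.024]
[0.0525, 0.0, -0.0, 0.0007, -0.0907, -0.0146]
[0.0525, 0.0, -0.0, 0.0007, -0.0917, -0.005]
[0.0525, 0.0, -0.0, 0.0007, -0.0917, 0.0047]
[0.0525, 0.0, -0.0, 0.0007, -0.0908, 0.0143]
[0.0525, 0.0, -0.0, 0.0007, -0.0888, 0.0237]
[0.0525, 0.0, -0.0, 0.0007, -0.0858, 0.0329]
[0.0525, 0.0, -0.0, 0.0007, -0.0819, 0.0417]
[0.0525, 0.0, -0.0, 0.0007, -0.0771, 0.05]
[0.0525, 0.0, -0.0, 0.0007, -0.0714, 0.0578]
```

step_arm([
  [0.0525,0,0,0,-0.082,-0.042,1],
  [0.0525,0,0,0,-0.086,-0.033,1],
  [0.0525,0,0,0,-0.089,-0.024,1],
  [0.0525,0,0,0,-0.091,-0.015,1],
  [0.0525,0,0,0,-0.092,-0.005,1],
])

```text
time_s: 1.6
tcp_pos: [0.3046, 0.412, 0.3033]
tcp_rot: [[-0.0, -0.727, 0.687], [0.004, 0.687, 0.727], [-1.0, 0.003, 0.003]]
ft_force: [0.3, 0.6, 0.2]
opening: 0.996
```

step_arm([
  [0.0525,0,0,0,-0.092,0.005,1],
  [0.0525,0,0,0,-0.091,0.014,1],
  [0.0525,0,0,0,-0.089,0.024,1],
  [0.0525,0,0,0,-0.086,0.033,1],
  [0.0525,0,0,0,-0.082,0.042,1],
])

```text
time_s: 2.1
tcp_pos: [0.4849, 0.2541, 0.3038]
tcp_rot: [[0.003, -0.263, 0.965], [0.007, 0.965, 0.263], [-1.0, 0.006, 0.004]]
ft_force: [0.6, -0.5, 0.3]
opening: 0.999
```

step_arm([
  [0.0525,0,0,0,-0.077,0.05,1],
  [0.0525,0,0,0,-0.071,0.058,1],
  [0,0,0,0,0,0,1],
])

```text
time_s: 2.4
tcp_pos: [0.5603, 0.1858, 0.3033]
tcp_rot: [[0.006, -0.04, 0.999], [0.005, 0.999, 0.04], [-1.0, 0.005, 0.007]]
ft_force: [-0.3, 0.7, -0.6]
opening: 1.0
```

```bash
python3 plan.py .55 .2065 .30 5
```

```text
t 2.4 p [0.5603 0.1858 0.3033] th 2.29 tilt -1.0 F [-0.3  0.7 -0.6] open 1.0 j [0.2  0.3  1.48 0.   1.36 0.16] rows 1
[-0.0237, 0.0034, -0.0025, 0.0068, 0.0422, -0.019]
```

step_arm([
  [-0.024,0.003,-0.002,0.007,0.042,-0.019,1],
  [0,0,0,0,0,0,1],
])

```text
time_s: 2.6
tcp_pos: [0.5509, 0.2052, 0.2992]
tcp_rot: [[-0.001, -0.086, 0.996], [0.001, 0.996, 0.086], [-1.0, 0.002, -0.001]]
ft_force: [0.3, -0.3, 0.6]
opening: 0.999
```

```bash
python3 plan.py .55 .2065 .226 5; python3 look.py b;  python3 - <<'E'
from h import *
cs=[]
for cam in('top','side'):
    I=np.load(f'pics/b_{cam}.npz')['I']
    a,b=((170,270),(120,240)) if cam=='top' else ((60,210),(160,340))
    cs.append(cv2.resize(I[a[0]:a[1],b[0]:b[1],::-1],(400,333),interpolation=cv2.INTER_CUBIC))
cv2.imwrite('pics/b.png',np.hstack(cs))
E
```

```text
t 2.6 p [0.5509 0.2052 0.2992] th 4.91 tilt -1.0 F [ 0.3 -0.3  0.6] open 0.999 j [0.24 0.3  1.48 0.   1.36 0.15] rows 2
[-0.0004, -0.0002, -0.0004, 0.0732, 0.0013, -0.0007]
[-0.0004, -0.0002, -0.0004, 0.0732, 0.0013, -0.0007]
```

View pics/b.png

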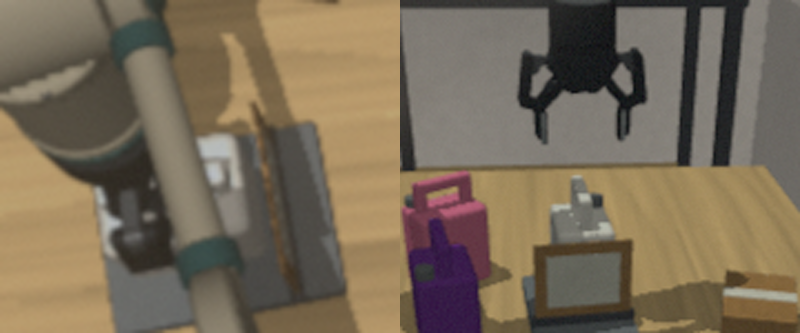

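The gripper sits centred over the bar: in the side crop the fingers are at about (130, 540 to 625) and the bar is at about (185, 580). I'll lower it in small steps, close and check.

step_arm([
  [0,0,0,0.05,0.001,0,1],
  [0,0,0,0.05,0.001,0,1],
  [0,0,0,0.035,0,0,1],
  [0,0,0,0,0,0,1],
])

```text
time_s: 3.1
tcp_pos: [0.5514, 0.2059, 0.233]
tcp_rot: [[0.007, -0.087, 0.996], [-0.0, 0.996, 0.087], [-1.0, -0.001, 0.007]]
ft_force: [-0.1, 0.3, -0.4]
opening: 0.999
```

step_arm([
  [0,0,0,0,0,0,-1],
  [0,0,0,0,0,0,-1],
  [0,0,0,0,0,0,-1],
  [0,0,0,0,0,0,-1],
  [0,0,0,0,0,0,-1],
], grip_force=60)

```text
time_s: 3.6
tcp_pos: [0.5523, 0.2064, 0.2373]
tcp_rot: [[0.013, -0.088, 0.996], [0.001, 0.996, 0.088], [-1.0, -0.0, 0.013]]
ft_force: [-0.2, -0.5, -6.1]
opening: 0.168
```

```bash
python3 plan.py .55 .2065 .28 5
```

```text
t 3.6 p [0.5523 0.2064 0.2373] th 5.06 tilt -0.9999 F [-0.2 -0.5 -6.1] open 0.168 j [ 0.24  0.34  1.59 -0.    1.21  0.15] rows 1
[0.0005, 0.0064, 0.0001, -0.0854, 0.0005, -0.0034]
```

Grip is on the bar, but about 10 mm high. I'll reopen, go lower and regrip.

step_arm([
  [0,0,0,0,0,0,-0.2],
  [0,0,0,0,0,0,-0.2],
  [0,0,0,0,0,0,-0.2],
  [0,0.006,0,0.016,0,-0.003,-0.2],
  [0,0,0,0,0,0,-0.2],
])

```text
time_s: 4.1
tcp_pos: [0.5513, 0.2063, 0.2296]
tcp_rot: [[0.002, -0.088, 0.996], [0.0, 0.996, 0.088], [-1.0, -0.0, 0.002]]
ft_force: [0.3, 0.2, -1.2]
opening: 0.401
```

```bash
python3 plan.py .551 .2065 .2275 5
```

```text
t 4.1 p [0.5513 0.2063 0.2296] th 5.05 tilt -1.0 F [ 0.3  0.2 -1.2] open 0.401 j [ 0.24  0.34  1.59 -0.    1.2   0.15] rows 1
[0.0005, 0.001, 0.0, 0.0041, 0.0005, -0.0006]
```

step_arm([
  [0,0,0,0.003,0,0,-1],
  [0,0,0,0,0,0,-1],
  [0,0,0,0,0,0,-1],
  [0,0,0,0,0,0,-1],
  [0,0,0,-0.02,0,0,-1],
], grip_force=70)

```text
time_s: 4.6
tcp_pos: [0.5505, 0.2059, 0.2355]
tcp_rot: [[-0.003, -0.088, 0.996], [-0.001, 0.996, 0.088], [-1.0, -0.001, -0.003]]
ft_force: [-0.7, -0.2, -6.2]
opening: 0.174
```

step_arm([
  [0,0,0,-0.03,0,0,-1],
  [0,0,0,-0.03,0,0,-1],
  [0,0,0,-0.03,0,0,-1],
  [0,0,0,-0.02,0,0,-1],
  [0,0,0,0,0,0,-1],
])

```text
time_s: 5.1
tcp_pos: [0.5474, 0.2054, 0.2904]
tcp_rot: [[-0.014, -0.088, 0.996], [-0.004, 0.996, 0.088], [-1.0, -0.003, -0.014]]
ft_force: [0.2, 0.5, -5.8]
opening: 0.168
```

```bash
python3 plan.py .538 .352 .28 5
```

```text
t 5.1 p [0.5474 0.2054 0.2904] th 5.06 tilt -0.9999 F [ 0.2  0.5 -5.8] open 0.168 j [ 0.24  0.3   1.5  -0.    1.35  0.15] rows 4
[0.0001, -0.0018, 0.0003, 0.005, 0.0734, 0.0019]
[0.0001, -0.0018, 0.0003, 0.005, 0.0734, 0.0018]
[0.0001, -0.0018, 0.0003, 0.0051, 0.0734, 0.0018]
[0.0001, -0.0018, 0.0003, 0.0051, 0.0734, 0.0018]
```

step_arm([
  [0,-0.002,0,0,0.05,0.002,-1],
  [0,-0.002,0,0,0.07,0.002,-1],
  [0,-0.002,0,0,0.07,0.002,-1],
  [0,-0.001,0,0,0.05,0.002,-1],
  [0,0,0,0,0.02,0,-1],
])

```text
time_s: 5.6
tcp_pos: [0.5382, 0.3361, 0.285]
tcp_rot: [[-0.008, -0.083, 0.996], [-0.008, 0.996, 0.083], [-1.0, -0.007, -0.009]]
ft_force: [-0.1, -0.8, -6.0]
opening: 0.17
```

step_arm([
  [0,0,0,0,0,0,-1],
  [0,0,0,0,0,0,-1],
])

```text
time_s: 5.8
tcp_pos: [0.5372, 0.3361, 0.2831]
tcp_rot: [[-0.012, -0.086, 0.996], [-0.011, 0.996, 0.086], [-1.0, -0.01, -0.012]]
ft_force: [0.8, -1.2, -5.4]
opening: 0.171
```

```bash
python3 plan.py .538 .352 .21 5; python3 look.py c;  python3 - <<'E'
from h import *
cs=[]
for cam in('top','side'):
    I=np.load(f'pics/c_{cam}.npz')['I']
    a,b=((170,290),(80,224)) if cam=='top' else ((60,210),(160,340))
    cs.append(cv2.resize(I[a[0]:a[1],b[0]:b[1],::-1],(400,333),interpolation=cv2.INTER_CUBIC))
cv2.imwrite('pics/c.png',np.hstack(cs))
E
```

```text
t 5.8 p [0.5372 0.3361 0.2831] th 4.92 tilt -0.9999 F [ 0.8 -1.2 -5.4] open 0.171 j [ 0.45  0.38  1.4  -0.    1.38  0.37] rows 2
[-0.0003, -0.0031, 0.0024, 0.0729, 0.0165, 0.0031]
[-0.0003, -0.0031, 0.0024, 0.073, 0.0161, 0.0027]
```

View pics/c.png

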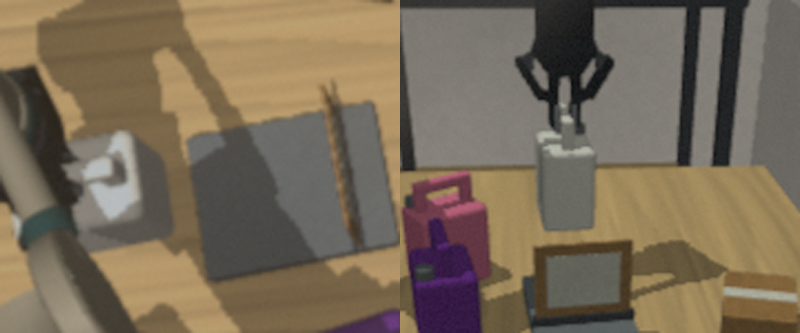

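The jug hangs upright, clear of the stand: top crop (185,110), and the stand's edge is at column 190. I'll shift a further 16 mm away and descend, watching the force.

step_arm([
  [0,-0.004,0.003,0.02,0.034,0.004,-1],
  [0,-0.002,0.002,0.04,0,0.001,-1],
  [0,0,0,0.035,0,0,-1],
  [0,0,0,0.02,0,0,-1],
  [0,0,0,0,0,0,-1],
])

```text
time_s: 6.4
tcp_pos: [0.54, 0.3504, 0.2242]
tcp_rot: [[0.003, -0.078, 0.997], [0.002, 0.997, 0.078], [-1.0, 0.002, 0.003]]
ft_force: [-0.2, -0.8, -5.7]
opening: 0.173
```

```bash
python3 plan.py .538 .352 .206 5
```

```text
t 6.4 p [0.54   0.3504 0.2242] th 4.5 tilt -1.0 F [-0.2 -0.8 -5.7] open 0.173 j [0.47 0.43 1.48 0.   1.24 0.39] rows 1
[-0.0044, 0.0016, -0.001, 0.0364, 0.0034, -0.0039]
```

step_arm([
  [0,0,0,0.02,0,0,-1],
  [0,0,0,0.008,0,0,-1],
  [0,0,0,0.005,0,0,-1],
])

```text
time_s: 6.7
tcp_pos: [0.5413, 0.3504, 0.2082]
tcp_rot: [[0.006, -0.077, 0.997], [0.004, 0.997, 0.077], [-1.0, 0.003, 0.006]]
ft_force: [-0.1, -0.0, -4.2]
opening: 0.172
```

step_arm([
  [0,0,0,0.004,0,0,-1],
  [0,0,0,0.004,0,0,-1],
])

```text
time_s: 6.9
tcp_pos: [0.5417, 0.3506, 0.2045]
tcp_rot: [[0.007, -0.077, 0.997], [0.004, 0.997, 0.077], [-1.0, 0.004, 0.007]]
ft_force: [-0.0, 0.1, -5.5]
opening: 0.169
```

step_arm([
  [0,0,0,0.004,0,0,-1],
  [0,0,0,0.004,0,0,-1],
])

```text
time_s: 7.1
tcp_pos: [0.5427, 0.3512, 0.2024]
tcp_rot: [[0.011, -0.078, 0.997], [0.006, 0.997, 0.077], [-1.0, 0.005, 0.011]]
ft_force: [-0.9, -0.2, 8.0]
opening: 0.173
```

step_arm([
  [0,0,0,0.004,0,0,-1],
  [0,0,0,0.003,0,0,-1],
])

```text
time_s: 7.3
tcp_pos: [0.5428, 0.3512, 0.2024]
tcp_rot: [[0.013, -0.078, 0.997], [0.007, 0.997, 0.078], [-1.0, 0.006, 0.013]]
ft_force: [-1.4, -1.0, 4.5]
opening: 0.172
```

The jug is on the table: the force flipped at TCP z 0.2024. I'll release and rise.

step_arm([
  [0,0,0,0,0,0,1],
  [0,0,0,0,0,0,1],
  [0,0,0,0,0,0,1],
  [0,0,0,0,0,0,1],
  [0,0,0,0,0,0,1],
])

```text
time_s: 7.8
tcp_pos: [0.5447, 0.3523, 0.204]
tcp_rot: [[0.02, -0.078, 0.997], [0.01, 0.997, 0.078], [-1.0, 0.009, 0.02]]
ft_force: [-0.3, -1.0, 0.5]
opening: 0.992
```

step_arm([
  [0,0,0,-0.03,0,0,1],
  [0,0,0,-0.05,0,0,1],
  [0,0,0,-0.07,0,0,1],
  [0,0,0,-0.05,0,0,1],
  [0,0,0,0,0,0,1],
])

```text
time_s: 8.3
tcp_pos: [0.5427, 0.3511, 0.3048]
tcp_rot: [[0.016, -0.078, 0.997], [0.008, 0.997, 0.078], [-1.0, 0.007, 0.016]]
ft_force: [1.2, -0.5, -0.0]
opening: 1.0
```

```bash
python3 plan.py .5445 -.168 .29 -85
```

```text
t 8.3 p [0.5427 0.3511 0.3048] th 4.45 tilt -0.9998 F [ 1.2 -0.5 -0. ] open 1.0 j [0.47 0.38 1.35 0.   1.4  0.39] rows 12
[0.065, 0.0003, -0.0008, 0.0018, -0.0863, -0.0064]
[0.065, 0.0003, -0.0008, 0.0019, -0.0864, 0.0048]
[0.065, 0.0003, -0.0008, 0.002, -0.085, 0.016]
[0.065, 0.0003, -0.0008, 0.0021, -0.0823, 0.0269]
[0.065, 0.0003, -0.0008, 0.0022, -0.0781, 0.0373]
[0.065, 0.0003, -0.0008, 0.0023, -0.0726, 0.0471]
[0.065, 0.0003, -0.0008, 0.0024, -0.0658, 0.0561]
[0.065, 0.0003, -0.0008, 0.0025, -0.058, 0.0642]
[0.065, 0.0003, -0.0008, 0.0025, -0.0492, 0.0712]
[0.065, 0.0003, -0.0008, 0.0025, -0.0395, 0.077]
[0.065, 0.0003, -0.0008, 0.0025, -0.0292, 0.0814]
[0.065, 0.0003, -0.0008, 0.0025, -0.0184, 0.0845]
```

step_arm([
  [0.065,0,0,0,-0.086,-0.006,1],
  [0.065,0,0,0,-0.086,0.005,1],
  [0.065,0,0,0,-0.085,0.016,1],
  [0.065,0,0,0,-0.082,0.027,1],
  [0.065,0,0,0,-0.078,0.037,1],
])

```text
time_s: 8.8
tcp_pos: [0.5414, 0.1347, 0.2971]
tcp_rot: [[0.013, 0.554, 0.832], [0.011, 0.832, -0.554], [-1.0, 0.016, 0.005]]
ft_force: [0.2, 0.2, 0.2]
opening: 1.002
```

step_arm([
  [0.065,0,0,0,-0.073,0.047,1],
  [0.065,0,0,0,-0.066,0.056,1],
  [0.065,0,0,0,-0.058,0.064,1],
  [0.065,0,0,0,-0.049,0.071,1],
  [0.065,0,0,0,-0.04,0.077,1],
])

```text
time_s: 9.3
tcp_pos: [0.5325, -0.0899, 0.288]
tcp_rot: [[0.006, 0.953, 0.302], [0.012, 0.302, -0.953], [-1.0, 0.009, -0.009]]
ft_force: [1.2, -0.3, -0.1]
opening: 1.002
```

```bash
python3 plan.py .5445 -.168 .29 -85
```

```text
t 9.3 p [ 0.5325 -0.0899  0.288 ] th -72.44 tilt -0.9999 F [ 1.2 -0.3 -0.1] open 1.002 j [-0.3   0.23  1.61  0.01  1.3   0.96] rows 2
[0.0548, -0.0026, -0.002, -0.0028, -0.0121, 0.0781]
[0.0548, -0.0026, -0.002, -0.0024, -0.0035, 0.079]
```

step_arm([
  [0.04,-0.002,-0.002,0,-0.01,0.04,1],
  [0,0,0,0,0,0,1],
  [0,0,0,0,0,0,1],
])

```text
time_s: 9.6
tcp_pos: [0.5319, -0.1165, 0.2838]
tcp_rot: [[-0.003, 0.977, 0.213], [0.007, 0.213, -0.977], [-1.0, -0.001, -0.007]]
ft_force: [0.6, 0.1, 0.5]
opening: 1.0
```

```bash
python3 plan.py .5445 -.168 .25 -85
```

```text
t 9.6 p [ 0.5319 -0.1165  0.2838] th -77.72 tilt -1.0 F [0.6 0.1 0.5] open 1.0 j [-0.35  0.24  1.6   0.01  1.3   1.01] rows 2
[0.0318, -0.0018, 0.0004, 0.0334, 0.0014, 0.0532]
[0.0318, -0.0018, 0.0004, 0.0336, 0.0047, 0.0529]
```

step_arm([
  [0.032,-0.002,0,0.02,0.001,0.053,1],
  [0.032,-0.002,0,0.02,0.005,0.045,1],
  [0,0,0,0,0,0,1],
])

```text
time_s: 9.9
tcp_pos: [0.5439, -0.1606, 0.2616]
tcp_rot: [[-0.002, 0.996, 0.09], [0.002, 0.09, -0.996], [-1.0, -0.002, -0.002]]
ft_force: [-1.0, 0.4, 0.1]
opening: 1.0
```

```bash
python3 plan.py .5445 -.168 .20 -85;python3 look.py d;  python3 - <<'E'
from h import *
cs=[]
for cam in('top','side'):
    I=np.load(f'pics/d_{cam}.npz')['I']
    a,b=((170,290),(80,224)) if cam=='top' else ((170,320),(160,340))
    cs.append(cv2.resize(I[a[0]:a[1],b[0]:b[1],::-1],(400,333),interpolation=cv2.INTER_CUBIC))
cv2.imwrite('pics/d.png',np.hstack(cs))
E
```

```text
t 9.9 p [ 0.5439 -0.1606  0.2616] th -84.84 tilt -1.0 F [-1.   0.4  0.1] open 1.0 j [-0.41  0.29  1.59  0.    1.26  1.07] rows 2
[0.0007, -0.0005, 0.0006, 0.0616, 0.0001, 0.0076]
[0.0007, -0.0005, 0.0006, 0.0616, -0.0, 0.0075]
```

View pics/d.png

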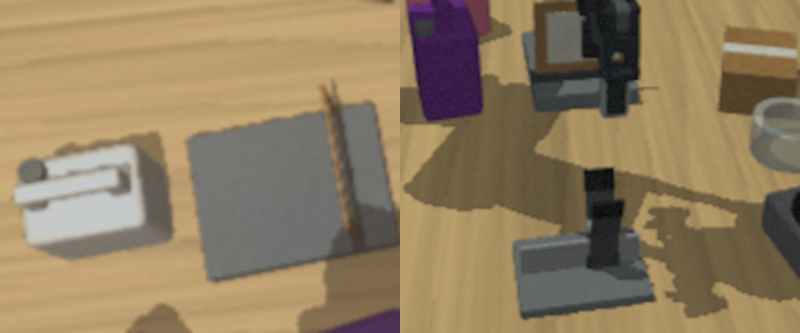

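The jug stands upright beside the stand with a clear gap: top crop (195,95), stand edge at column 190. The gripper is above the clip. To check camera bias against the robot frame, I'll measure the fingers in the side depth.

```bash
python3 - <<'E'
from h import *
np.set_printoptions(precision=4,suppress=True)
for cam in('side','top'):
    P=cloud(cam,np.load(f'pics/d_{cam}.npz')['D'])
    Q=P[(np.abs(P[:,0]-.544)<.07)&(np.abs(P[:,1]+.16)<.09)]
    for lo,hi in((.17,.215),(.075,.16)):
        q=Q[(Q[:,2]>lo)&(Q[:,2]<hi)]
        if len(q)>10: print(cam,lo,len(q),'x',np.percentile(q[:,0],[3,50,97]),'y',np.percentile(q[:,1],[3,50,97]),'z',np.percentile(q[:,2],[2,98]))
    P=cloud(cam,np.load(f'pics/{"d" if cam=="top" else "a"}_{cam}.npz')['D'])
    c=P[(P[:,2]>.125)&(P[:,2]<.145)&(P[:,0]>.44)&(P[:,0]<.65)&(P[:,1]>.1)&(P[:,1]<.17)]
    if cam=='side': c=c[c[:,1]<.16]
    r=cv2.minAreaRect((c[:,:2]*1000).astype(np.float32));print(cam,'card',len(c),c.mean(0),r)
E
```

```text
side 0.17 93 x [0.528  0.5389 0.5554] y [-0.2155 -0.2077 -0.1158] z [0.2032 0.2148]
side 0.075 350 x [0.5284 0.5413 0.5556] y [-0.1935 -0.1536 -0.1451] z [0.0761 0.1052]
side card 240 [0.5443 0.1452 0.1317] ((545.05712890625, 150.2918243408203), (119.07711029052734, 23.125789642333984), 5.1542863845825195)
top 0.075 82 x [0.5357 0.5465 0.5596] y [-0.1928 -0.185  -0.1807] z [0.0789 0.1063]
top card 112 [0.5502 0.1437 0.1359] ((550.6283569335938, 143.96664428710938), (119.72716522216797, 4.290217399597168), 5.040669918060303)
```

step_arm([
  [0,0,0,0.05,0,0.014,1],
  [0,0,0,0.06,0,0.002,1],
  [0,0,0,0.05,0,0,1],
  [0,0,0,0.03,0,0,1],
  [0,0,0,0,0,0,1],
])

```text
time_s: 10.5
tcp_pos: [0.5455, -0.1583, 0.1687]
tcp_rot: [[0.004, 0.994, 0.106], [0.005, 0.106, -0.994], [-1.0, 0.005, -0.004]]
ft_force: [0.2, -0.2, -0.4]
opening: 0.995
```

```bash
python3 plan.py .5443 -.168 .144 -85
```

```text
t 10.5 p [ 0.5455 -0.1583  0.1687] th -83.92 tilt -1.0 F [ 0.2 -0.2 -0.4] open 0.995 j [-0.41  0.37  1.72  0.01  1.04  1.05] rows 1
[0.0094, -0.0022, -0.0024, 0.0493, -0.0046, 0.0192]
```

step_arm([
  [0.009,-0.002,-0.002,0,-0.004,0.02,1],
  [0,0,0,0,0,0,1],
])

```text
time_s: 10.7
tcp_pos: [0.5451, -0.1673, 0.1704]
tcp_rot: [[0.002, 0.996, 0.09], [-0.0, 0.09, -0.996], [-1.0, 0.002, 0.0]]
ft_force: [0.6, -0.9, 0.1]
opening: 1.0
```

```bash
python3 plan.py .5443 -.168 .144 -85
```

```text
t 10.7 p [ 0.5451 -0.1673  0.1704] th -84.81 tilt -1.0 F [ 0.6 -0.9  0.1] open 1.0 j [-0.42  0.37  1.72  0.    1.05  1.06] rows 1
[0.0017, 0.0002, -0.0011, 0.0527, -0.0019, 0.0013]
```

step_arm([
  [0.001,0,0,0.03,-0.001,0.002,1],
  [0,0,0,0.02,0,0.001,1],
  [0,0,0,0.005,0,0,1],
  [0,0,0,0,0,0,1],
])

```text
time_s: 11.1
tcp_pos: [0.5474, -0.1697, 0.1466]
tcp_rot: [[0.01, 0.996, 0.089], [-0.003, 0.089, -0.996], [-1.0, 0.01, 0.004]]
ft_force: [0.6, -0.8, 0.4]
opening: 1.001
```

```bash
python3 plan.py .5443 -.168 .144 -85
```

```text
t 11.1 p [ 0.5474 -0.1697  0.1466] th -84.91 tilt -0.9999 F [ 0.6 -0.8  0.4] open 1.001 j [-0.42  0.4   1.74  0.    0.99  1.06] rows 1
[0.0008, 0.0022, -0.005, 0.0051, -0.0058, -0.004]
```

step_arm([
  [0.001,0.002,-0.005,0.003,-0.006,-0.003,1],
  [0,0,0,0,0,0,0.3],
  [0,0,0,0,0,0,-1],
  [0,0,0,0,0,0,-1],
  [0,0,0,0,0,0,-1],
], grip_force=40)

```text
time_s: 11.6
tcp_pos: [0.546, -0.1689, 0.1491]
tcp_rot: [[0.005, 0.996, 0.086], [-0.001, 0.086, -0.996], [-1.0, 0.005, 0.002]]
ft_force: [-1.8, 10.1, 27.1]
opening: 0.328
```

step_arm([
  [0,0,0,0,0,0,-1],
  [0,0,0,0,0,0,-1],
  [0,0,0,0,0,0,-1],
])

```text
time_s: 11.9
tcp_pos: [0.5469, -0.1689, 0.151]
tcp_rot: [[0.009, 0.996, 0.086], [-0.002, 0.086, -0.996], [-1.0, 0.009, 0.003]]
ft_force: [-0.6, 0.2, -0.8]
opening: 0.255
```

```bash
python3 plan.py .5443 -.168 .25 -85;python3 look.py e;  python3 - <<'E'
from h import *
I=np.load('pics/e_side.npz')['I']
cv2.imwrite('pics/e.png',cv2.resize(I[200:310,190:310,::-1],(480,440),interpolation=cv2.INTER_CUBIC))
E
```

```text
t 11.9 p [ 0.5469 -0.1689  0.151 ] th -85.07 tilt -1.0 F [-0.6  0.2 -0.8] open 0.255 j [-0.42  0.39  1.74  0.    1.    1.06] rows 3
[-0.0002, 0.0005, -0.0014, -0.066, -0.0011, -0.0005]
[-0.0002, 0.0005, -0.0014, -0.066, -0.0013, -0.0006]
[-0.0002, 0.0005, -0.0014, -0.066, -0.0015, -0.0006]
```

View pics/e.png

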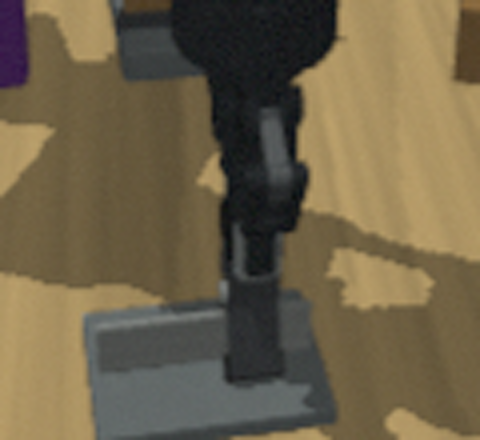

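The fingers hold the handles (crop (180,260)) at an opening of about 24 mm, so it's squeezed to the stop. The jaws straddle the fin at (330,250). Lifting straight up.

step_arm([
  [0,0,0,-0.02,0,0,-1],
  [0,0,0,-0.03,0,0,-1],
  [0,0,0,-0.05,0,0,-1],
  [0,0,0,-0.06,0,0,-1],
  [0,0,0,-0.06,0,0,-1],
])

```text
time_s: 12.5
tcp_pos: [0.5429, -0.1676, 0.2596]
tcp_rot: [[-0.006, 0.996, 0.086], [0.004, 0.086, -0.996], [-1.0, -0.005, -0.004]]
ft_force: [-0.3, -0.7, 0.1]
opening: 0.257
```

step_arm([
  [0,0,0,-0.04,0,0,-1],
  [0,0,0,-0.03,0,0,-1],
  [0,0,0,0,0,0,-1],
  [0,0,0,0,0,0,-1],
])

```text
time_s: 12.9
tcp_pos: [0.5443, -0.1684, 0.3023]
tcp_rot: [[0.003, 0.996, 0.086], [-0.001, 0.086, -0.996], [-1.0, 0.003, 0.001]]
ft_force: [0.7, 0.5, -0.6]
opening: 0.259
```

```bash
python3 plan.py .5475 .1435 .32 -85; python3 look.py f; python3 - <<'E'
from h import *
np.set_printoptions(precision=4,suppress=True)
for cam in('side','top'):
    D=np.load(f'pics/f_{cam}.npz')['D']
    for n in('clip_pivot','clip_mouth','clip_handles','card_edge'):
        for o in arm.mark_of(cam,n)[:2]: print(cam,n,round(o['p'],2),np.round(o['at'],1),world(cam,o['at'],D[int(o['at'][0]),int(o['at'][1])]))
I=np.load('pics/f_side.npz')['I']
cv2.imwrite('pics/f.png',cv2.resize(I[170:310,180:320,::-1],(480,480),interpolation=cv2.INTER_CUBIC))
E
```

```text
t 12.9 p [ 0.5443 -0.1684  0.3023] th -85.09 tilt -1.0 F [ 0.7  0.5 -0.6] open 0.259 j [-0.42  0.27  1.52  0.    1.35  1.06] rows 7
[-0.0001, 0.0001, -0.0002, -0.0051, 0.0086, -0.0887]
[-0.0001, 0.0001, -0.0002, -0.0051, 0.0086, -0.0887]
[-0.0001, 0.0001, -0.0002, -0.0051, 0.0086, -0.0887]
[-0.0001, 0.0001, -0.0002, -0.0051, 0.0086, -0.0887]
[-0.0001, 0.0001, -0.0002, -0.0051, 0.0086, -0.0887]
[-0.0001, 0.0001, -0.0002, -0.0051, 0.0086, -0.0887]
[-0.0001, 0.0001, -0.0002, -0.0051, 0.0087, -0.0887]
side clip_pivot 0.82 [209.2 254.6] [ 0.5447 -0.1805  0.2122]
side clip_mouth 0.9 [227.3 252.5] [ 0.5407 -0.1887  0.1792]
side clip_handles 0.73 [192.  250.4] [ 0.5361 -0.1868  0.251 ]
side clip_handles 0.39 [294.6 245.6] [ 0.5297 -0.1859  0.0118]
side card_edge 0.67 [171.1 243.5] [0.5486 0.1401 0.1298]
top clip_pivot 0.38 [200.4 343.7] [ 0.4648 -0.0812  0.6279]
top clip_mouth 0.48 [210.8 340.6] [ 0.4509 -0.0742  0.6336]
top clip_handles 0.45 [202.  346.4] [ 0.4627 -0.0845  0.6265]
top card_edge 0.75 [224.8 202.3] [0.5612 0.1422 0.0859]
```

View pics/f.png

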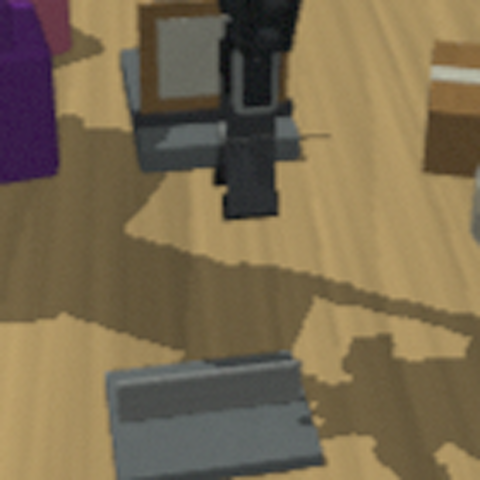

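The clip hangs open in the fingers, clear of the rest: jaws at crop (190,250), rest empty at (410,210). Moving over the card.

step_arm([
  [0,0,0,-0.006,0.006,-0.06,-1],
  [0,0,0,-0.006,0.008,-0.085,-1],
  [0,0,0,-0.006,0.008,-0.085,-1],
  [0,0,0,-0.006,0.008,-0.085,-1],
  [0,0,0,-0.006,0.008,-0.085,-1],
])

```text
time_s: 13.9
tcp_pos: [0.5478, 0.0325, 0.3154]
tcp_rot: [[0.002, 0.997, 0.075], [-0.003, 0.075, -0.997], [-1.0, 0.002, 0.003]]
ft_force: [1.4, 0.9, -0.9]
opening: 0.257
```

step_arm([
  [0,0,0,-0.005,0.008,-0.085,-1],
  [0,0,0,0,0.008,-0.06,-1],
  [0,0,0,0,0.004,-0.03,-1],
  [0,0,0,0,0,0,-1],
  [0,0,0,0,0,0,-1],
])

```text
time_s: 14.4
tcp_pos: [0.5504, 0.1297, 0.3181]
tcp_rot: [[0.003, 0.997, 0.083], [-0.001, 0.083, -0.997], [-1.0, 0.003, 0.001]]
ft_force: [0.6, -0.3, -0.1]
opening: 0.261
```

```bash
python3 plan.py .5475 .1435 .31 -85
```

```text
t 14.4 p [0.5504 0.1297 0.3181] th -85.26 tilt -1.0 F [ 0.6 -0.3 -0.1] open 0.261 j [ 0.11  0.25  1.5  -0.    1.38  1.6 ] rows 1
[-0.0022, 0.0006, -0.0016, 0.0161, -0.0035, -0.028]
```

step_arm([
  [-0.002,0,-0.002,0.016,-0.004,-0.028,-1],
  [0,0,0,0,0,0,-1],
  [0,0,0,0,0,0,-1],
])

```text
time_s: 14.7
tcp_pos: [0.547, 0.1419, 0.309]
tcp_rot: [[-0.002, 0.996, 0.084], [-0.002, 0.084, -0.996], [-1.0, -0.002, 0.002]]
ft_force: [-0.1, -0.1, -0.2]
opening: 0.258
```

```bash
python3 plan.py .5475 .1435 .256 -85; python3 look.py g; python3 - <<'E'
from h import *
np.set_printoptions(precision=4,suppress=True)
for n in 'fg':
    P=cloud('side',np.load(f'pics/{n}_side.npz')['D']); y0=-.1684 if n=='f' else .1435
    Q=P[(np.abs(P[:,0]-.544)<.035)&(np.abs(P[:,1]-y0)<.06)&(P[:,2]>.143)&(P[:,2]<.26)]
    for lo in np.arange(.144,.24,.008):
        q=Q[(Q[:,2]>=lo)&(Q[:,2]<lo+.008)]
        if len(q)>3: print(n,lo.round(3),len(q),'x',np.percentile(q[:,0],[5,95]),'y',np.percentile(q[:,1],[5,50,95]))
P=cloud('side',np.load('pics/a_side.npz')['D'])
q=P[(np.abs(P[:,0]-.545)<.07)&(np.abs(P[:,1]-.143)<.02)&(P[:,2]>.05)&(P[:,2]<.132)]
A=np.c_[q[:,0]-.545,np.ones(len(q))];print('card front y at x=.545, slope',np.linalg.lstsq(A,q[:,1],rcond=None)[0],len(q), 'top z',np.percentile(P[(np.abs(P[:,0]-.545)<.05)&(np.abs(P[:,1]-.143)<.01)][:,2],99))
I=np.load('pics/g_side.npz')['I'];J=np.load('pics/g_top.npz')['I']
cv2.imwrite('pics/g.png',np.hstack([cv2.resize(I[100:220,190:310,::-1],(400,400),interpolation=cv2.INTER_CUBIC),cv2.resize(J[160:270,150:260,::-1],(400,400),interpolation=cv2.INTER_CUBIC)]))
E
```

```text
t 14.7 p [0.547  0.1419 0.309 ] th -85.19 tilt -1.0 F [-0.1 -0.1 -0.2] open 0.258 j [ 0.13  0.26  1.52 -0.    1.37  1.62] rows 2
[-0.0008, 0.0006, 0.0005, 0.053, 0.0007, -0.0017]
[-0.0008, 0.0006, 0.0005, 0.053, 0.0007, -0.0016]
f 0.16 24 x [0.5262 0.5562] y [-0.1887 -0.1865 -0.1556]
f 0.168 69 x [0.5264 0.5558] y [-0.1913 -0.1884 -0.1574]
f 0.176 82 x [0.5275 0.5546] y [-0.1898 -0.1866 -0.1562]
f 0.184 73 x [0.5293 0.5535] y [-0.1875 -0.1847 -0.1581]
f 0.192 67 x [0.5293 0.5545] y [-0.1853 -0.1825 -0.1798]
f 0.2 79 x [0.5294 0.5536] y [-0.1826 -0.18   -0.1747]
f 0.208 57 x [0.5265 0.5531] y [-0.1816 -0.1795 -0.1614]
f 0.216 64 x [0.5277 0.5541] y [-0.1824 -0.1805 -0.1598]
f 0.224 46 x [0.5274 0.5521] y [-0.1864 -0.1808 -0.1591]
f 0.232 52 x [0.5288 0.553 ] y [-0.1927 -0.1863 -0.1618]
g 0.168 23 x [0.5275 0.5559] y [0.1202 0.1231 0.1568]
g 0.176 37 x [0.5292 0.556 ] y [0.1191 0.1218 0.1538]
g 0.184 39 x [0.5298 0.556 ] y [0.12   0.1234 0.153 ]
g 0.192 36 x [0.5298 0.5561] y [0.1238 0.1258 0.1514]
g 0.2 36 x [0.5309 0.5562] y [0.1246 0.128  0.1307]
g 0.208 48 x [0.5311 0.5565] y [0.128  0.1314 0.1376]
g 0.216 27 x [0.5291 0.5556] y [0.1291 0.1315 0.1448]
g 0.224 38 x [0.5298 0.5562] y [0.1276 0.1301 0.148 ]
g 0.232 28 x [0.5299 0.5553] y [0.1245 0.1299 0.1493]
card front y at x=.545, slope [0.0878 0.1415] 1196 top z 0.13579376670393523
```

View pics/g.png

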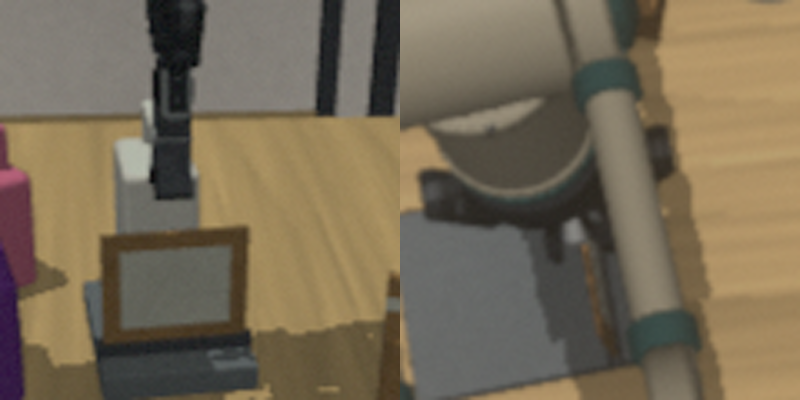

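The side picture shows the jaws at crop (175,172), centred above the card's top edge (232,175). Depth puts the card's midplane at y ≈ 0.1437 in the same frame as the TCP. I'll go part way down and correct there.

step_arm([
  [-0.001,0,0,0.02,0,-0.003,-1],
  [0,0,0,0.02,0,0,-1],
  [0,0,0,0.008,0,0,-1],
  [0,0,0,0,0,0,-1],
  [0,0,0,0,0,0,-1],
])

```text
time_s: 15.3
tcp_pos: [0.5467, 0.1421, 0.2823]
tcp_rot: [[-0.003, 0.996, 0.084], [-0.003, 0.084, -0.996], [-1.0, -0.003, 0.002]]
ft_force: [0.4, -0.2, -0.8]
opening: 0.253
```

```bash
python3 plan.py .5475 .1437 .256 -85
```

```text
t 15.3 p [0.5467 0.1421 0.2823] th -85.19 tilt -1.0 F [ 0.4 -0.2 -0.8] open 0.253 j [ 0.13  0.28  1.56 -0.    1.31  1.62] rows 1
[-0.0016, 0.0012, 0.0017, 0.0526, 0.002, -0.0031]
```

step_arm([
  [-0.001,0.001,0.001,0,0.001,-0.004,-1],
  [0,0,0,0.02,0,-0.001,-1],
  [0,0,0,0.02,0,0,-1],
  [0,0,0,0.008,0,0,-1],
  [0,0,0,0,0,0,-1],
])

```text
time_s: 15.8
tcp_pos: [0.5471, 0.145, 0.2565]
tcp_rot: [[-0.0, 0.996, 0.086], [-0.0, 0.086, -0.996], [-1.0, -0.001, 0.0]]
ft_force: [-0.2, 0.9, -0.0]
opening: 0.258
```

step_arm([
  [0,0,0,0,0,0,-1],
  [0,0,0,0,0,0,-1],
])

```text
time_s: 16.0
tcp_pos: [0.5471, 0.145, 0.2562]
tcp_rot: [[-0.001, 0.996, 0.086], [-0.0, 0.086, -0.996], [-1.0, -0.001, 0.0]]
ft_force: [-0.0, -0.2, -0.6]
opening: 0.259
```

```bash
python3 plan.py .5475 .1437 .256 -85; python3 look.py i; python3 - <<'E'
from h import *
np.set_printoptions(precision=4,suppress=True)
P=cloud('side',np.load('pics/i_side.npz')['D'])
Q=P[(np.abs(P[:,0]-.544)<.035)&(np.abs(P[:,1]-.143)<.06)]
for lo in np.arange(.104,.19,.008):
    q=Q[(Q[:,2]>=lo)&(Q[:,2]<lo+.008)]
    if len(q)>3: print(lo.round(3),len(q),'x',np.percentile(q[:,0],[5,95]),'y',np.percentile(q[:,1],[5,50,95]))
for n in('clip_mouth','card_edge','clip_pivot'):
    for o in arm.mark_of('side',n)[:1]: print(n,o['p'],o['at'])
T=cloud('top',np.load('pics/i_top.npz')['D'])
j=T[(np.abs(T[:,0]-.54)<.08)&(np.abs(T[:,1]-.35)<.09)&(T[:,2]>.1)];print('jug top cam',np.percentile(j,[2,98],axis=0),len(j))
I=np.load('pics/i_side.npz')['I']
cv2.imwrite('pics/i.png',cv2.resize(I[120:220,190:290,::-1],(560,560),interpolation=cv2.INTER_CUBIC))
E
```

```text
t 16.0 p [0.5471 0.145  0.2562] th -85.05 tilt -1.0 F [-0.  -0.2 -0.6] open 0.259 j [ 0.14  0.29  1.6  -0.    1.25  1.62] rows 1
[-0.0004, 0.0001, 0.0005, 0.0004, 0.0006, 0.0027]
0.104 69 x [0.5123 0.5745] y [0.1361 0.1408 0.1446]
0.112 40 x [0.5124 0.5746] y [0.1358 0.1402 0.1445]
0.12 68 x [0.5127 0.5759] y [0.1233 0.1376 0.1445]
0.128 92 x [0.5129 0.5742] y [0.1236 0.1392 0.1539]
0.136 37 x [0.5311 0.5583] y [0.1251 0.1285 0.1562]
0.144 41 x [0.5296 0.5569] y [0.1279 0.1307 0.1522]
0.152 32 x [0.5334 0.5569] y [0.1296 0.1328 0.135 ]
0.16 36 x [0.529  0.5555] y [0.1317 0.1371 0.1415]
0.168 36 x [0.5299 0.5569] y [0.1307 0.1332 0.1541]
0.176 28 x [0.5307 0.557 ] y [0.1293 0.1332 0.1539]
0.184 20 x [0.5334 0.5565] y [0.1241 0.1285 0.1332]
clip_mouth 0.58 [174.7, 241.5]
card_edge 0.74 [166.3, 243.5]
clip_pivot 0.65 [156.4, 241.1]
jug top cam [[0.5103 0.3055 0.1048]
 [0.5801 0.3976 0.1585]] 1430
```

View pics/i.png

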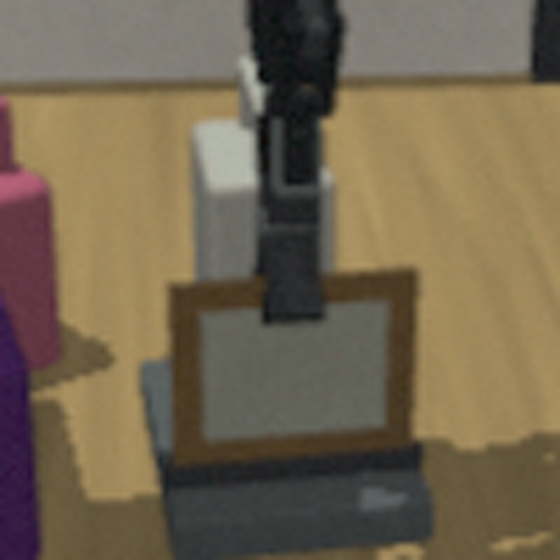

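The clip straddles the card's top edge: jaw tip at crop (320,293), edge at (278,293). Wrist force is about zero, and depth puts the clip within about 1.5 mm of the card's midplane. Handing in.

```bash
python3 -c "
from rig import arm
print(arm.hand_in())"
```

```text
the job is handed in; nothing more can be done
None
```

The job is handed in at about 16 s of the 58 s allowed; the system gave no verdict.

**What I did:**
- **Jug:** I lifted it by its bar after one regrip, because the first grip was about 10 mm too high. It now stands on the table about 155 mm from the stand centre on the +y side, released with a clear gap.
- **Clip:** I squeezed it to the stop, lifted it clear of its rest and lowered it over the middle of the card's top edge.

**Last checks before hand-in:**

| Check | Result |
|---|---|
| TCP yaw against card | within 0.1° |
| TCP tilt | about 0.001 rad |
| Wrist force | under 1 N |
| Gripper opening | 0.259, equal to the fully squeezed clip |
| Jaw-tip midpoint across the card (limit 9 mm) | about 0.5 to 1.5 mm off the midplane |
| Jaw-tip midpoint along the card (limit 25 mm) | about 0 to 3 mm off the middle |
| Jaw-tip midpoint below the edge (limits 5 to 37 mm) | about 15 to 18 mm |

**Limits and disagreements:**
- The clip's angle was inferred from the opening and the roughly 27 mm jaw gap, not read directly.
- The two cameras disagreed by up to 5 mm in x, so I checked against the gripper's own position and used in-between values.
- The top view of the jaws was blocked by the arm, so the across-card fit rests on the side camera's depth.
- I did not re-measure the tape, carton and speaker at the end; the arm's path stayed well away from them.

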